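# Take the wall clock off its test stand

## Task

The wooden wall clock has finished its running test. Swing the red-knobbed keeper clear of the top of its case, slide the clock straight up to the wide ends of its keyholes and draw it forward off the two studs of the stand. Keep it upright and set it down gently in the middle of the felt-lined tray, standing on its base, square to the tray and with its dial towards the side with the brass pull; leave the other things on the bench where they are.

Things in the scene. Friction and masses are not known exactly. Their poses are not given: they have to be found in the camera images.
- stand: Fixed test stand: grey foot 135 x 172 x 16 mm, two upright 12 mm rods at y = +-66, x = -20 mm, joined behind the clock by an aluminium crossbar (x 0 to 10, z 114 to 130 mm) and a lower bar with rubber buffers. The -y rod ends at z = 140 mm, the +y rod at 180 mm. Nothing is behind the clock above z = 130 mm. Origin: centre of the underside, on the bench; the clock hangs on its -x side; z up.
- studs (a point): Midpoint between the stand's two brass studs, on the crossbar's front face, 122 mm above the bench; axes as the stand. The studs point to -x at y = +28 and -28 mm: shank 7 mm thick, head 15 mm across, lying 6.5 to 11.5 mm in front of the bar.
- clock: Wall clock: dark wooden case 36 mm deep (x), 100 wide (y), 145 high (z), 0.36 to 0.63 kg, flat base, dial side -x. Origin: centre of the underside. Round brass bezel (88 mm, 4 mm proud) on the front up to z = 98 mm; above that front and back are plain and can be gripped across the 36 mm. It hangs in line with the stand, underside 32 mm over the bench, back 2.5 mm in front of the crossbar.
- keyholes (a point): Midpoint between the narrow upper ends of the two keyholes in the clock's 4 mm back plate, 90 mm over its underside, where the studs now sit; axes as the clock. Keyholes at y = +28 and -28 mm, slots 10 mm wide; the wide ends (23 mm) lie 18 mm lower, so the clock must rise 18 mm (14 to 21 will do), then come 15 mm forward (-x) to be clear of the stud heads.
- clock_top (a point): Centre of the top face of the clock case (177 mm over the bench when it hangs); axes as the clock.
- clock_dial (a point): Centre of the clock's white dial: 23 mm towards -x and 54 mm above the clock's origin.
- keeper (a joint): Angle of the keeper, rad: steel arm 12 mm wide, 6 thick, turning level on the stand's +y rod with light friction (1 N at the knob), staying where left. At 0 it points to the stand's -y, 3 mm over the clock's top, so that the clock cannot rise. It grows as the arm swings forward (to the stand's -x, clockwise from above); 1.57 is straight forward, 1.9 the stop. Clear of the clock from 1.2. Starts at 0 to 0.2.
- keeper_knob (a point): Middle of the keeper's upright red knob: 14 mm thick, 20 mm high, 38 mm from the pivot, standing on the arm; this point lies 10 mm below the knob's top and 196 mm above the bench.
- keeper_pivot (a point): The keeper's vertical pivot axis on the stand's +y rod, at knob height (196 mm above the bench).
- tray: Fixed wooden job tray 116 mm (x) x 166 mm (y), rim 22 mm high, inside 100 x 150 mm with a green felt floor. Origin: centre of the underside, on the bench; its front, with a brass plate and pull, is at -x.
- tray_floor (a point): Centre of the tray's felt floor, 8 mm above the bench; axes as the tray.
- loupe: Bystander: black conical eye loupe, 37 mm across, 32 mm high. Origin: centre of its underside.
- brass_clamp: Bystander: small brass holder with a maroon pad, 22 x 35 mm, 35 mm high. Origin: centre of its underside.
- pen_red: Bystander: red and white pen lying down, 140 mm long. Origin: its middle, underside.
- vial_brown: Bystander: brown glass vial with black cap, 31 mm across, 54 mm high. Origin: centre of its underside.
- vial_pale: Bystander: pale glass vial with black cap, 31 mm across, 54 mm high. Origin: centre of its underside.

How it is judged (in metres and radians):
On the way, in this order (a step that is already met when the one before it is completed fails the run):
1. the keeper is swung clear of the clock's top while the clock still hangs on its studs (value of joint keeper above 1.1 rad and x of clock in the frame of stand above -0.028 m), for 0.2 s.
2. the clock is off the studs, upright, in front of the stand (x of clock in the frame of stand below -0.042 m and z of clock in the frame of stand above 0.032 m and angle between clock's own z axis and vertical below 0.35 rad), for 0.1 s.
At the end, for the whole second after the job is handed in: The clock stands upright (within 0.08 rad) and at rest on the felt of the tray, its middle within 20 mm (front to back) and 25 mm (sideways) of the tray's middle, square to the tray within 0.2 rad, dial towards the brass pull (x of clock in the frame of tray between -0.02 and 0.02 m and y of clock in the frame of tray between -0.025 and 0.025 m and x of clock_dial in the frame of tray below 0 m and angle between the x axis of clock and the x axis of tray, either way round below 0.2 rad and angle between clock's own z axis and vertical below 0.08 rad and z of clock in the frame of tray between 0.005 and 0.012 m and linear speed of clock below 0.02 m/s and angular speed of clock below 0.15 rad/s); the robot touches nothing.
It fails at once if the clock is tipped by more than 0.6 rad (angle between clock's own z axis and vertical above 0.6 rad).
It fails at once if the clock is let fall into the tray or set down hard (over 0.35 m/s in the last 25 mm, as after a fall of 6 mm) (horizontal distance between clock and tray below 0.08 m and height (world z) of clock below 0.033 m and linear speed of clock above 0.35 m/s).
It fails at once if a bystander (loupe, clamp, pen, or vials) is moved more than 30 mm (distance of any of loupe, brass_clamp, pen_red, vial_brown, vial_pale from where it was at the start of the episode above 0.03 m).
It also fails if it takes over 56 s, if anything falls off the work surface, if the arm or the gripper's body presses on something with over 40 N, if the wrist force passes 120 N, or if a joint passes its speed limit or range.

## Robot

A 7-joint arm with a two-finger parallel gripper is mounted at the origin on a cart in front of the work surface, level with it; the furniture and walls round the work are solid. World frame = base frame: x ahead of the robot, y to its left, z up, the work surface at z = 0. Lengths are in mm, angles in rad, forces in N, time in s.
With the tool pointing down it reaches from about 400 to 875 mm from the base axis. Payload 4.4 kg.
Tool frame: the origin (TCP) lies at the very end of the fingers, on their centre line; the grasp point (between the pads) lies 19 mm behind it; z points along the fingers, y is the line along which they close (so a half turn about z gives the same grasp; the last joint's range is limited). The gripper opens to 85 mm and grips with 20 to 120 N. Pads are 22 mm wide; open, the fingers measure 114 mm over their backs; the gripper's body (76 mm by 85 mm) begins 54 mm behind the grasp point. The pads swing forward as they close: fully open they stand 13 mm farther back than shut.
Start: joints at [-1.21, 0.628, 0.038, 1.517, -0.027, 0.996, -0.02], TCP at [269.053, 591.716, 231.313] pointing down, gripper open.
Joint ranges: [-3.06, 3.06], [-0.37, 2.12], [-1.25, 1.32], [0.18, 2.47], [-1.1, 4.24], [0.23, 1.98], [-2.94, 2.94]. Speed limits (rad/s): [2.57, 2.57, 3.14, 3.14, 3.14, 3.14, 3.14].

## Interface

Orientations are given as [roll, pitch, yaw] about the fixed x, y, z axes, in that order (R = Rz(yaw) Ry(pitch) Rx(roll)).
In Python, from cell import sensors, get_image, camera_params, order gives the robot as it stands.
- The arm moves only by the shell command python3 -m inch 'ROWS' [OPENING]. ROWS is JSON, a list that holds one entry, the list of rows, each a list of 4 numbers: the shift along the tool's x, y, z in cm, then the turn about the tool's z in degrees. A call has 1 to 8 rows; each row is the pose to reach, as a shift and turn from the pose commanded when the call began, along the tool's axes at that moment; what a row does not reach only later rows make up. A row lasts 1/12 s, in which the tool goes at most 41.7 mm and 7.16 degrees, less where a joint would pass 70% of its speed; a pose out of reach is approached as far as the arm can. A call with a gripper value outside its range is refused whole. OPENING is the finger opening in cm, from 0 to 8.54, set as the call begins (- or left out, the last holds). The fingers move at their own pace and stop on an object; the grip force is fixed at half the most. Time passes only in rows, so rows that repeat a pose let the fingers close. It gives the time, the measured TCP pose, the force, the opening and the grip force at its end, in the units of the state.
- sensors.read_state(): the state, without advancing time (a new reading comes with each control period).
- get_image(name): name is "side" or "top" or "wrist"; returns the picture (384x512x3 uint8, blue, green, red); there is no depth.
- camera_params(name): a dict with "mtx" (3x3 intrinsics, pixels), "D" ([k1, k2, p1, p2, k3] as OpenCV has them; the pictures are not rectified), "rvec" (rotation vector, rad) and "tvec" (3), from world to camera coordinates, as OpenCV has them. Camera axes: x right, y down, z forward; pixel columns grow to the right and rows downward; lengths in mm; the calibration is good to about 2 mm. A picture is of the moment at which its call begins: read the wrist's pose just before it. camera_params takes no time and is no camera call; for the wrist camera it gives the pose at the moment of the call.
- order.finish_job(): hands the job in; it is judged then, once.
The state is a dict: "clock": time; "qpos": joint angles; "qd": joint speeds; "tau": joint torques, N m; "eef_pos": TCP position; "tool_rot": TCP orientation; "force": force on the tool from outside, world axes, zero at the start; "torque": the same for the moment, N m; "width": finger opening in mm; "gripper_force": force on a finger pad.
Only numpy, scipy, OpenCV 4.12 (cv2) and the standard library are available. Lean on these libraries where they do the work, as an engineer would, in place of code of your own. Each camera call takes 0.05 s, during which the arm holds its last target. There are 200 camera calls.

## Working session

There is one attempt and no reset: what is moved stays moved. The work goes in short steps, Python scripts to look and compute and a shell command to move; the robot and the scene stay as the last step left them, time stands still between calls to the robot, and variables do not carry over. Pictures are saved under pics/ and viewed, at most 10 in all, crops included, and the job is handed in when it is done.

```bash
ls; mkdir -p pics; python3 - <<'E'
from cell import sensors,get_image,camera_params
import cv2
s=sensors.read_state();print(s['clock'],s['eef_pos'],s['tool_rot'],s['width'])
for n in("side","top"):
    cv2.imwrite(f'pics/{n}0.png',get_image(n)); p=camera_params(n);print(n,p)
E
```

```text
pics
0.0 [268.78128575 591.12613786 230.36633192] [-3.13964365e+00  3.26448059e-05  2.71479994e+00] 85.4604092958944
side {'mtx': array([[383.5388077 ,   0.        , 251.60214162],
       [  0.        , 383.5388077 , 187.91226615],
       [  0.        ,   0.        ,   1.        ]]), 'D': array([0.03723908, 0.        , 0.        , 0.        , 0.        ]), 'rvec': array([ 0.32040679, -2.70566076,  1.29364664]), 'tvec': array([584.36513057, 178.1905331 , 955.63109075])}
top {'mtx': array([[439.43013054,   0.        , 251.57614566],
       [  0.        , 439.43013054, 192.90388227],
       [  0.        ,   0.        ,   1.        ]]), 'D': array([-0.07426502,  0.        ,  0.        ,  0.        ,  0.        ]), 'rvec': array([ 2.14096461, -2.18697091,  0.07456318]), 'tvec': array([  37.98947933,  620.87137326, 1194.63782022])}
```

View pics/side0.png

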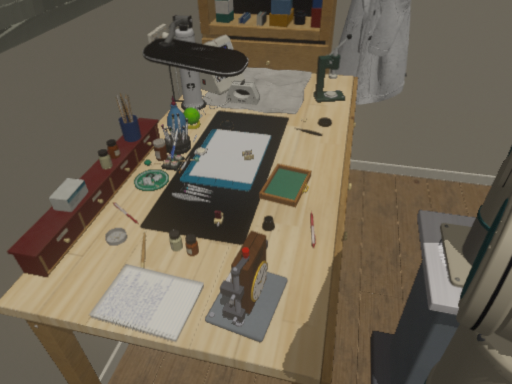

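View pics/top0.png

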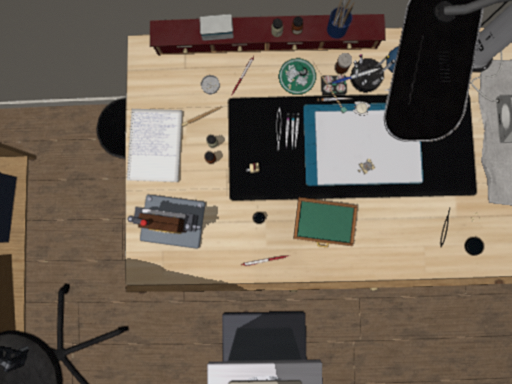

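The side view shows the clock on its stand at about (250,275) and the tray at (287,183). In the top view the stand is at (172,222), with the red knob on the left at (143,222), and the tray is at (326,222) with its pull at (322,244). I'll enlarge both.

```bash
python3 - <<'E'
from cell import camera_params
import cv2,numpy as np
t=cv2.imread('pics/top0.png');s=cv2.imread('pics/side0.png')
a=cv2.resize(t[185:260,125:215],None,fx=8,fy=8,interpolation=cv2.INTER_CUBIC)
cv2.imwrite('pics/topstand.png',a)
a=cv2.resize(s[225:340,200:300],None,fx=5,fy=5,interpolation=cv2.INTER_CUBIC)
b=cv2.resize(t[190:255,285:365],None,fx=5,fy=5,interpolation=cv2.INTER_CUBIC)
c=np.zeros((600,800,3),np.uint8);c[:a.shape[0],:500]=a;c[:325,500:800]=b[:,50:350];cv2.imwrite('pics/comp.png',c)
p=camera_params('top')
print(cv2.projectPoints(np.array([[0,0,0],[268.,591,230],[600,0,0],[600,300,0],[600,-300,0]]),p['rvec'],p['tvec'],p['mtx'],p['D'])[0].reshape(-1,2).round())
E
```

```text
[[265. 417.]
 [ 13. 340.]
 [261. 201.]
 [156. 203.]
 [366. 199.]]
```

View pics/topstand.png

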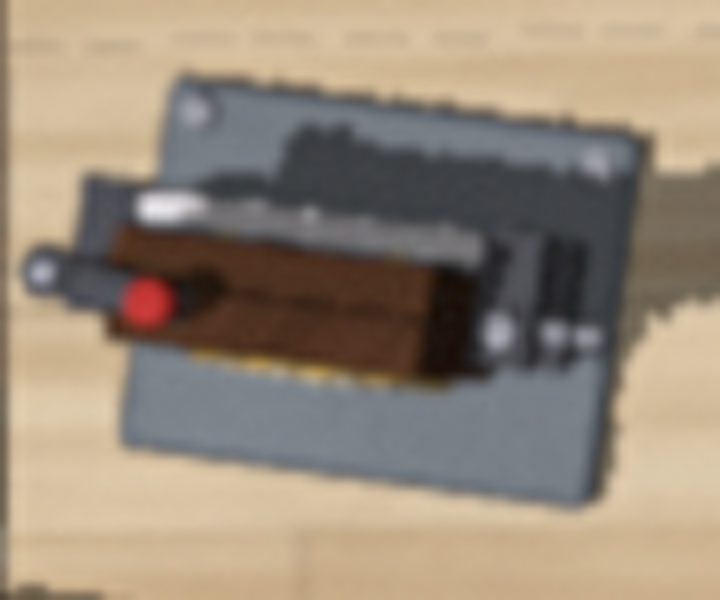

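View pics/comp.png

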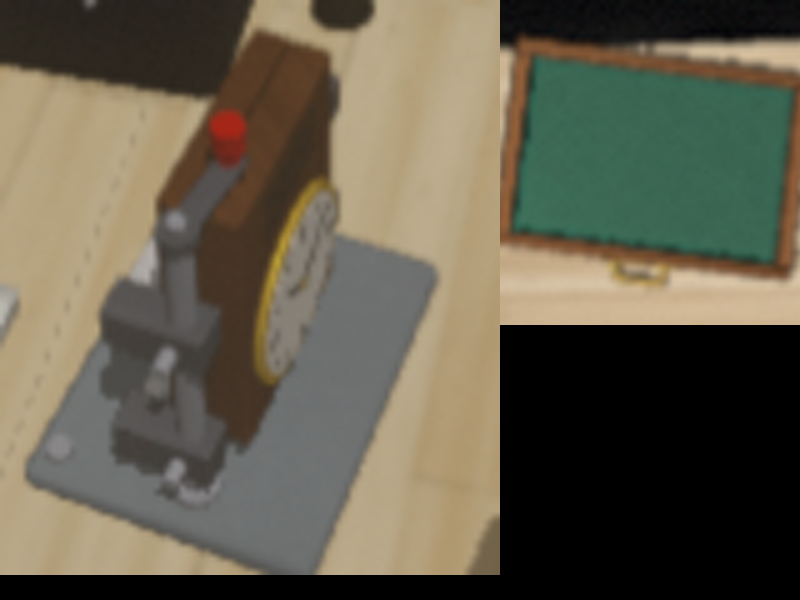

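```bash
cat > h.py <<'E'
import cv2,numpy as np
from scipy.optimize import least_squares
from cell import sensors,get_image,camera_params
P={n:camera_params(n) for n in('side','top')}
def proj(n,X,p=None):
    p=p or P[n]; return cv2.projectPoints(np.atleast_2d(np.float64(X)),p['rvec'],p['tvec'],p['mtx'],p['D'])[0].reshape(-1,2)
def ray(n,uv,z,p=None):
    p=p or P[n]; R=cv2.Rodrigues(p['rvec'])[0]; c=-R.T@p['tvec']
    q=cv2.undistortPoints(np.float64(uv).reshape(-1,1,2),p['mtx'],p['D']).reshape(-1,2)
    d=np.c_[q,np.ones(len(q))]@R; return c+d*((z-c[2])/d[:,2])[:,None]
def w(pose,L):
    x,y,a=pose;L=np.atleast_2d(np.float64(L));c,s=np.cos(a),np.sin(a)
    return np.c_[x+c*L[:,0]-s*L[:,1],y+s*L[:,0]+c*L[:,1],L[:,2]]
E
python3 - <<'E'
from h import *
t=lambda u,v:((u+.5)/8-.5+125,(v+.5)/8-.5+185)
s=lambda u,v:((u+.5)/5-.5+200,(v+.5)/5-.5+225)
f=lambda sx,sy:(sx*67.5,sy*86,16)
k=lambda x,y:(x,y,177)
obs=[('top',t(180,76),f(1,1)),('top',t(650,132),f(1,-1)),('top',t(592,507),f(-1,-1)),('top',t(123,446),f(-1,1)),
('top',t(125,228),k(-2.5,50)),('top',t(108,332),k(-38.5,50)),('top',t(415,376),k(-38.5,-50)),('top',t(437,265),k(-2.5,-50)),
('side',s(28,468),f(1,1)),('side',s(438,265),f(-1,-1)),
('side',s(260,30),k(-2.5,-50)),('side',s(330,55),k(-38.5,-50)),('side',s(240,225),k(-38.5,50)),('side',s(160,200),k(-2.5,50)),
('top',t(42,270),(-20,66,190)),('side',s(175,218),(-20,66,190))]
def res(p): return np.concatenate([proj(n,w(p,L))[0]-uv for n,uv,L in obs])
best=min((least_squares(res,[560,250,a],loss='soft_l1') for a in(0,3.14)),key=lambda r:r.cost)
print(best.x,best.cost);print(res(best.x).reshape(-1,2).round(1).tolist())
p=best.x
kn=ray('top',[t(150,298)],206)[0];ks=ray('side',[s(228,122)],206)[0];pv=w(p,[-20,66,196])[0]
print('knob',kn,ks,'pivot',pv)
for q in(kn,ks):
  d=q-pv; print(np.hypot(d[0],d[1]), 'ang',np.arctan2(d[1],d[0]),'keeper',(p[2]-np.pi/2)-np.arctan2(d[1],d[0]))
# tray
im=cv2.imread('pics/top0.png');hs=cv2.cvtColor(im,cv2.COLOR_BGR2HSV)
sub=np.zeros(im.shape[:2],np.uint8)
m=cv2.inRange(hs,(60,60,40),(90,255,255));sub[195:250,290:362]=m[195:250,290:362]
cs=max(cv2.findContours(sub,0,1)[0],key=cv2.contourArea).reshape(-1,2)
r=cv2.minAreaRect(np.float32(ray('top',cs,8)[:,:2]));print('felt z8',r)
r=cv2.minAreaRect(np.float32(ray('top',cs,22)[:,:2]));print('felt z22',r)
tt=lambda u,v:((u-500+.5)/5-.5+295,(v+.5)/5-.5+190)
print(ray('top',[tt(519,39),tt(498,240),tt(792,279)],22).round(1))
im2=cv2.imread('pics/side0.png')
g=cv2.resize(im2[155:215,250:320],None,fx=5,fy=5,interpolation=2);h=cv2.resize(im[192:252,288:366],None,fx=5,fy=5,interpolation=2)
c=np.zeros((300,760,3),np.uint8);c[:,:350]=g;c[:,360:750]=h;cv2.imwrite('pics/tray.png',c)
E
```

```text
[ 5.58155682e+02  2.49465185e+02 -1.69037645e-01] 27.970996175003215
[[-0.3, -4.6], [0.4, -2.7], [0.1, -2.0], [-1.1, -3.7], [-1.0, 0.1], [-1.3, 1.6], [0.2, 2.2], [-0.2, 1.5], [-6.6, -2.5], [-2.4, -1.7], [0.5, -0.6], [2.4, -0.9], [0.6, 0.6], [-0.6, -0.2], [0.4, 0.7], [0.7, 0.7]]
knob [541.71055128 281.10896467 206.        ] [540.10853023 280.47876635 206.        ] pivot [549.54416987 317.88917119 196.        ]
37.605174801346145 ang -1.780645363258145 keeper 0.04081139150756563
38.58198654437924 ang -1.8178629894887548 keeper 0.0780290177381755
felt z8 ((537.896728515625, -179.79940795898438), (146.77096557617188, 97.44506072998047), 81.39385223388672)
felt z22 ((537.58056640625, -177.7813720703125), (145.11203002929688, 96.34366607666016), 81.39383697509766)
[[ 606.6 -105.6   22. ]
 [ 495.2  -90.7   22. ]
 [ 470.  -252.9   22. ]]
```

View pics/tray.png

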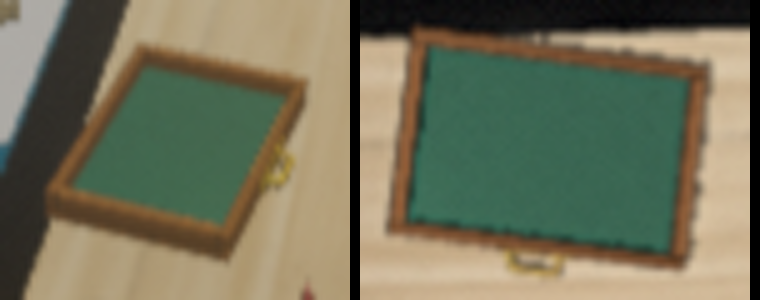

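The tray crop shows the rim corners at about (415,28), (709,66), (684,268) and (388,234) in the right panel, and the pull on the robot side at (535,263). The foot fits badly compared with the clock and pivot, so I'll refit with a free foot offset.

```bash
python3 - <<'E'
from h import *
t=lambda u,v:((u+.5)/8-.5+125,(v+.5)/8-.5+185)
s=lambda u,v:((u+.5)/5-.5+200,(v+.5)/5-.5+225)
f=lambda sx,sy:(sx*67.5,sy*86,16)
k=lambda x,y:(x,y,177)
obs=[('top',t(180,76),f(1,1)),('top',t(650,132),f(1,-1)),('top',t(592,507),f(-1,-1)),('top',t(123,446),f(-1,1)),
('side',s(28,468),f(1,1)),('side',s(438,265),f(-1,-1)),
('top',t(125,228),k(-2.5,50)),('top',t(108,332),k(-38.5,50)),('top',t(415,376),k(-38.5,-50)),('top',t(437,265),k(-2.5,-50)),
('side',s(260,30),k(-2.5,-50)),('side',s(330,55),k(-38.5,-50)),('side',s(240,225),k(-38.5,50)),('side',s(160,200),k(-2.5,50)),
('top',t(42,270),(-20,66,190)),('side',s(175,218),(-20,66,190))]
def res(p): return np.concatenate([proj(n,w(p[:3],np.array(L)+([p[3],0,0] if i<6 else 0)))[0]-uv for i,(n,uv,L) in enumerate(obs)])
b=least_squares(res,[560,250,-.15,0],loss='soft_l1')
print(b.x,b.cost);print(res(b.x).reshape(-1,2).round(1).tolist())
p=b.x[:3];pv=w(p,[-20,66,196])[0];print('pivot',pv,'clocktop',w(p,[-20.5,0,177]))
for q in(ray('top',[t(150,298)],206)[0],ray('side',[s(228,122)],206)[0]):
  d=q-pv; print(q,np.hypot(*d[:2]),'keeper',(p[2]-np.pi/2)-np.arctan2(d[1],d[0]))
o=[(-1,1),(1,1),(1,-1),(-1,-1)]
tt=[((u-360+.5)/5-.5+288,(v+.5)/5-.5+192) for u,v in((388,234),(415,28),(709,66),(684,268))]
ss=[((u+.5)/5-.5+250,(v+.5)/5-.5+155) for u,v in((46,192),(138,46),(307,82),(232,240))]
# side-view order: find by fit
L=np.array([(58*a,83*c,22) for a,c in o])
def rt(p):
    X=w(p,L); return np.r_[(proj('top',X)-tt).ravel()]
r=least_squares(rt,[540,-180,-.13]);print('tray',r.x,rt(r.x).round(1));print(proj('side',w(r.x,L)).round(1),np.round(ss,1))
X=ray('side',ss,22).round(1);print(X,X.mean(0))
E
```

```text
[ 5.60737912e+02  2.49049590e+02 -1.48057170e-01 -1.22306712e+01] 9.286220327825621
[[-1.4, -0.7], [-0.5, -0.1], [0.2, 0.9], [-1.2, 0.4], [-2.2, -0.2], [0.9, -1.2], [-0.8, -0.5], [-0.8, 1.0], [0.7, 0.8], [0.0, 0.0], [-1.1, -1.1], [0.9, -1.6], [0.0, 0.0], [-1.3, -0.5], [0.6, 0.2], [0.2, 0.3]]
pivot [550.69283191 317.27785622 196.        ] clocktop [[540.46219088 252.07368469 177.        ]]
[541.71055128 281.10896467 206.        ] 37.26754729159884 keeper 0.09536108597996495
[540.10853023 280.47876635 206.        ] 38.290997077610456 keeper 0.13200718850646842
tray [ 5.38271908e+02 -1.78688699e+02 -1.49281093e-01] [ 0.  -0.1 -0.3 -0.3 -0.1 -0.4  0.3  0.7]
[[295.6 201.8]
 [258.3 192.6]
 [277.1 162.7]
 [311.3 170.1]] [[258.8 193. ]
 [277.2 163.8]
 [311.  171. ]
 [296.  202.6]]
[[ 606.1 -103.7   22. ]
 [ 581.7 -263.3   22. ]
 [ 469.1 -247.2   22. ]
 [ 491.5  -84.8   22. ]] [ 537.1  -174.75   22.  ]
```

```bash
cat >> h.py <<'E'
S=(560.7,249.0,-.148)
def go(*targets):
    """each target: world x,y,z,yaw_deg -> row (cm,deg) from present pose"""
    s=sensors.read_state();R=cv2.Rodrigues(np.zeros(3))[0]
    from scipy.spatial.transform import Rotation as Ro
    R=Ro.from_euler('xyz',s['tool_rot']).as_matrix();yaw=np.degrees(s['tool_rot'][2])
    for t in targets:
        d=R.T@(np.array(t[:3])-s['eef_pos'])/10;a=-(t[3]-yaw);a=(a+180)%360-180
        print(d.round(2).tolist(),round(a,1))
def knobpos(th,off,z):  # finger centre pushing knob, side offset off
    n=np.array([-np.cos(.78),np.sin(.78)]);k=38*np.array([-np.sin(th),-np.cos(th)])
    return w(S,[*(np.array([-20,66])+k-off*n),z])[0]
E
python3 - <<'E'
from h import *
q=np.degrees(np.pi-.78-.148);print(q)
a=knobpos(.1,32,230);print(a);go((*a,q))
E
```

```text
126.82951661185959
[560.50527825 254.77676577 230.        ]
[-40.48, -18.55, 0.08] 28.7
```

```bash
python3 -m inch '[[[-20,-9,-2,14],[-40.5,-18.5,-2,28.7],[-40.5,-18.5,-2,28.7],[-40.5,-18.5,-2,28.7],[-40.5,-18.5,-2,28.7],[-40.5,-18.5,-2,28.7],[-40.5,-18.5,-2,28.7],[-40.5,-18.5,-2,28.7]]]' 0
python3 - <<'E'
from h import *
s=sensors.read_state();print(s['clock'],s['eef_pos'],s['tool_rot'],s['width'])
q=126.83
a=knobpos(.1,32,230);go((*a,q))
E
```

```text
clock: 0.77
eef_pos: [488.2, 338.7, 246.6]
tool_rot: [-3.141, -0.0, 2.214]
force: [0.8, -0.5, 0.7]
width: -0.2
gripper_force: 0.0
0.7667 [488.20679436 338.72660413 246.60812423] [-3.14091778e+00 -9.45616188e-05  2.21412566e+00] -0.2364741400951145
[-11.05, 0.75, 1.66] 0.0
```

```bash
python3 -m inch '[[[-4,0.3,0,0],[-8,0.5,0,0],[-11,0.7,0,0],[-11,0.7,0,0],[-11,0.7,0,0]]]'
python3 - <<'E'
from h import *
q=126.83
go((*knobpos(.1,32,191),q))
cv2.imwrite('pics/wrist1.png',get_image('wrist'))
E
```

```text
clock: 1.18
eef_pos: [560.1, 254.0, 246.3]
tool_rot: [-3.141, 0.001, 2.209]
force: [-0.3, -0.1, 0.4]
width: 0.1
gripper_force: 0.0
[0.05, 0.08, 5.53] -0.3
```

View pics/wrist1.png

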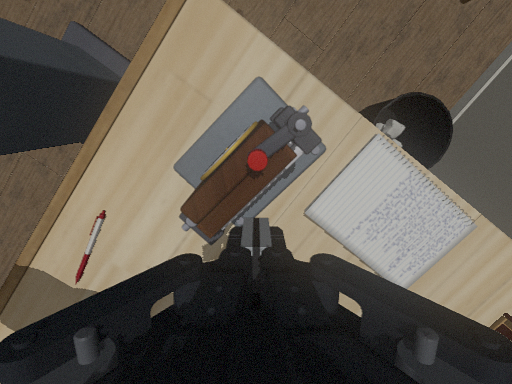

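The wrist view shows the knob top at (257,161), the pivot at (300,124) and the closed fingertips at (257,235). I'll cross-check these.

```bash
python3 - <<'E'
from h import *
p=camera_params('wrist')
print('knob',ray('w',[(257,161)],206,p),'pivot',ray('w',[(300,124)],190,p))
print(ray('w',[(211,237),(180,206)],177,p))
print('exp',w(S,[(-2.5,-50,177),(-38.5,-50,177)]),proj('w',w(S,[(-2.5,-50,177),(-38.5,-50,177),(-38.5,50,177),(-2.5,50,177)]),p).round())
print('tip proj',proj('w',[sensors.read_state()['eef_pos']],p))
E
```

```text
knob [[539.07132769 283.35788422 206.        ]] pivot [[549.13992437 320.25049299 190.        ]]
[[549.80451482 205.39947091 177.        ]
 [514.35599327 212.85725866 177.        ]]
exp [[550.85431542 199.91525191 177.        ]
 [515.24786827 205.22382245 177.        ]] [[208. 243.]
 [176. 214.]
 [264. 125.]
 [296. 159.]]
tip proj [[256.46610193 232.45593909]]
```

```bash
sed -i 's/^S=.*/S=(559.7,251.0,-.15)/' h.py; python3 -m inch '[[[0,0.3,2,0],[0,0.3,4,0],[0,0.3,5.5,0],[0,0.3,5.5,0],[0,0.3,5.5,0]]]'
python3 - <<'E'
from h import *
z=sensors.read_state();print(z['eef_pos']);q=np.degrees(z['tool_rot'][2])
go(*[(*knobpos(t,o,191),q) for t,o in((.1,32),(.1,18),(.3,18),(.5,18),(.7,18),(.9,18),(1.1,18),(1.3,18),(1.5,18),(1.65,18))])
E
```

```text
clock: 1.65
eef_pos: [559.9, 260.1, 191.1]
tool_rot: [-3.14, -0.001, 2.217]
force: [0.7, -0.1, -0.3]
width: -0.3
gripper_force: 0.0
[559.87538011 260.07219974 191.13241876]
[-0.24, -0.23, 0.01] 0.0
[1.16, -0.22, 0.02] 0.0
[1.8, -0.63, 0.02] 0.0
[2.5, -0.91, 0.02] 0.0
[3.25, -1.04, 0.02] 0.0
[4.01, -1.02, 0.02] 0.0
[4.75, -0.85, 0.02] 0.0
[5.44, -0.54, 0.02] 0.0
[6.05, -0.1, 0.02] 0.0
[6.45, 0.31, 0.02] 0.0
```

```bash
python3 -m inch '[[[0.6,-0.2,0,0],[1.2,-0.2,0,0],[1.8,-0.6,0,0],[2.5,-0.9,0,0],[3.25,-1.05,0,0],[4,-1,0,0],[4,-1,0,0]]]'
python3 - <<'E'
from h import *
z=sensors.read_state();q=np.degrees(z['tool_rot'][2])
go(*[(*knobpos(t,o,191),q) for t,o in((.9,18),(1.1,18),(1.3,18),(1.5,18),(1.65,18))])
E
```

```text
clock: 2.23
eef_pos: [527.7, 287.0, 191.9]
tool_rot: [3.141, -0.002, 2.217]
force: [-0.8, 0.3, 0.4]
width: 0.2
gripper_force: 0.0
[-0.08, -0.08, 0.09] 0.0
[0.66, 0.09, 0.09] 0.0
[1.35, 0.4, 0.09] 0.0
[1.97, 0.85, 0.09] 0.0
[2.37, 1.26, 0.1] 0.0
```

Next I finish the arc, back off and lift, then look.

```bash
python3 -m inch '[[[0.7,0.1,0,0],[1.35,0.4,0,0],[2,0.85,0,0],[2.4,1.25,0,0],[2.4,1.25,0,0]]]'
python3 -m inch '[[[-1.5,0,0,0],[-1.5,0,-3,0],[-1.5,0,-6,0],[-1.5,0,-8,0],[-1.5,0,-8,0],[-1.5,0,-8,0]]]'
python3 - <<'E'
from h import *
z=sensors.read_state();print(z['eef_pos']);a=get_image('wrist');p=camera_params('wrist')
b=get_image('side')[225:340,200:300];b=cv2.resize(b,None,fx=3,fy=3,interpolation=2)
c=np.zeros((384,800,3),np.uint8);c[:,:500]=a[:,:500];c[:345,500:800]=b;cv2.imwrite('pics/w2.png',c)
np.savez('w2.npz',**p)
E
```

```text
clock: 2.65
eef_pos: [525.1, 313.6, 191.6]
tool_rot: [3.14, -0.001, 2.216]
force: [-0.5, -0.3, 0.6]
width: 0.2
gripper_force: 0.0
clock: 3.15
eef_pos: [534.8, 299.9, 273.0]
tool_rot: [3.138, -0.0, 2.214]
force: [0.2, 0.3, 0.3]
width: 0.2
gripper_force: 0.0
[534.80898973 299.91688402 272.98622054]
```

View pics/w2.png

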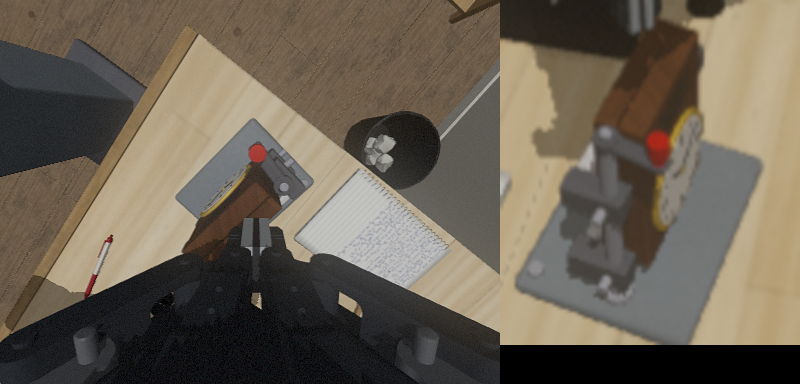

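The keeper now points forward, with the knob at (257,153) and the pivot at (284,187) in the wrist view, and the clock still hangs. I'll check the angle and compute the approach.

```bash
python3 - <<'E'
from h import *
p=dict(np.load('w2.npz'))
k=ray('w',[(257,153)],206,p)[0];v=ray('w',[(284,187)],190,p)[0];d=k-v
print(k,v,np.hypot(*d[:2]),S[2]-np.pi/2-np.arctan2(d[1],d[0])+2*np.pi)
c=w(S,[-20.5,0,177])[0];print(c);go((c[0],c[1],240,np.degrees(S[2]+np.pi/2)))
E
```

```text
[513.21249821 327.91443957 206.        ] [549.92696234 316.92619309 190.        ] 38.323536332138026 1.7116009808874235
[539.4301929  254.06348172 177.        ]
[-3.97, -2.22, 3.08] 45.5
```

```bash
python3 -m inch '[[[-4,-2.2,0,45.5],[-4,-2.2,0,45.5],[-4,-2.2,1,45.5],[-4,-2.2,2,45.5],[-4,-2.2,3,45.5],[-4,-2.2,3,45.5],[-4,-2.2,3,45.5],[-4,-2.2,3,45.5]]]' 8.5
python3 - <<'E'
from h import *
a=get_image('wrist');p=camera_params('wrist')
c=w(S,[-20.5,0,177])[0];go((c[0],c[1],137,np.degrees(S[2]+np.pi/2)))
X=w(S,[(-2.5,-50,177),(-38.5,-50,177),(-38.5,50,177),(-2.5,50,177)]);uv=proj('w',X,p);print(uv.round(1))
a=a.copy();cv2.polylines(a,[np.int32(uv.round())],True,(0,255,0),1);cv2.imwrite('pics/w3.png',cv2.resize(a,(800,600)));np.savez('w3.npz',**p)
E
```

```text
clock: 3.92
eef_pos: [539.5, 253.8, 239.9]
tool_rot: [-3.139, 0.002, 1.419]
force: [-0.2, 0.9, 0.2]
width: 85.2
gripper_force: 0.0
[0.04, -0.01, 10.33] 0.0
[[277.  255.9]
 [233.4 255.8]
 [230.7 132.6]
 [280.  132.7]]
```

View pics/w3.png

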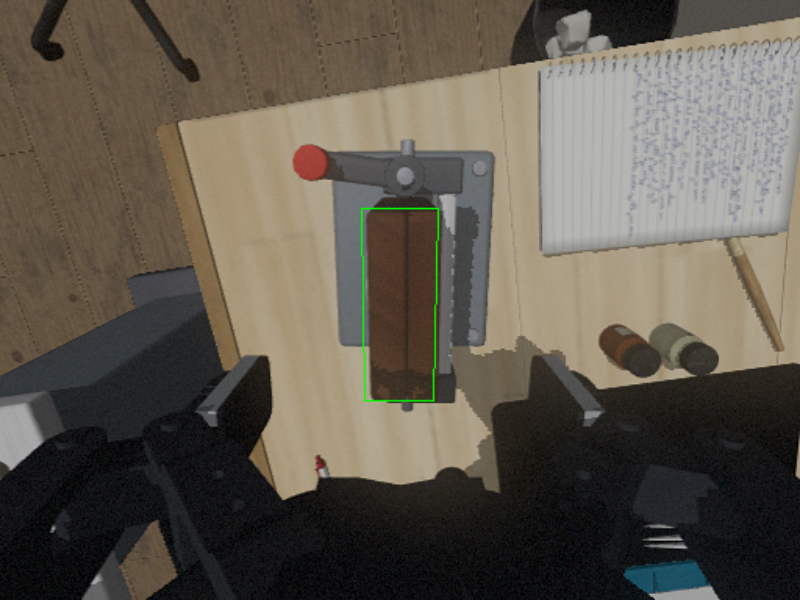

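The outline matches the clock top to within about 2 mm, so I descend and grip.

```bash
python3 -m inch '[[[0,0.1,3,0],[0,0.1,6,0],[0,0.1,8,0],[0,0.1,9.5,0],[0,0.1,10.3,0],[0,0.1,10.3,0]]]'
python3 -m inch '[[[0,0,0,0],[0,0,0,0],[0,0,0,0],[0,0,0,0],[0,0,0,0],[0,0,0,0],[0,0,0,0],[0,0,0,0]]]' 1
```

```text
clock: 4.47
eef_pos: [540.1, 253.3, 136.7]
tool_rot: [-3.138, 0.002, 1.421]
force: [0.1, 0.1, -0.3]
width: 85.4
gripper_force: 0.0
clock: 5.13
eef_pos: [541.5, 254.2, 139.8]
tool_rot: [3.141, -0.001, 1.42]
force: [-2.2, -0.1, 5.7]
width: 35.1
gripper_force: 59.9
```

```bash
python3 -m inch '[[[0,0,-0.4,0],[0,0,-0.8,0],[0,0,-1.2,0],[0,0,-1.6,0],[0,0,-1.9,0],[0,0,-1.9,0],[0,0,-1.9,0]]]'
```

```text
clock: 5.72
eef_pos: [541.2, 253.9, 157.9]
tool_rot: [-3.141, -0.0, 1.42]
force: [0.2, -0.4, -5.2]
width: 35.7
gripper_force: 60.7
```

```bash
python3 -m inch '[[[0,-0.5,0,0],[0,-1,0,0],[0,-1.5,0,0],[0,-2,0,0],[0,-2,0,0]]]'
```

```text
clock: 6.13
eef_pos: [519.7, 257.3, 157.5]
tool_rot: [-3.139, 0.0, 1.421]
force: [-0.8, -0.2, -5.1]
width: 34.9
gripper_force: 60.9
```

```bash
python3 -m inch '[[[0,-1,0,0],[0,-2,0,0],[0,-3,-0.5,0],[0,-4,-1.5,0],[0,-4,-3,0],[0,-4,-5,0],[0,-4,-5,0],[0,-4,-5,0]]]'
python3 - <<'E'
from h import *
T=(537.9,-177.5,-.149)
g=sensors.read_state()['eef_pos']; print(g)
a=get_image('wrist')
# clock in tool: closed about centre, y offset = clock centre vs tcp along clock y (~0)
go((537.9,-177.5,207,np.degrees(T[2]+np.pi/2)))
E
```

```text
clock: 6.8
eef_pos: [482.5, 263.6, 209.2]
tool_rot: [3.139, -0.003, 1.42]
force: [0.6, 0.7, -5.8]
width: 35.4
gripper_force: 61.6
[482.46228274 263.59019901 209.2364888 ]
[-42.72, 12.18, 0.07] -0.1
```

```bash
python3 -m inch '[[[-1,0.3,0,0],[-3,0.9,0,0],[-6,1.7,0,0],[-9,2.6,0,0],[-12,3.4,0,0],[-15,4.3,0,0],[-18,5.1,0,0],[-21,6,0,0]]]'
python3 -m inch '[[[-3,0.9,0,0],[-6,1.7,0,0],[-9,2.6,0,0],[-12,3.4,0,0],[-15,4.3,0,0],[-18,5.1,0,0],[-20,5.8,0,0],[-21,6,0,0]]]'
python3 -m inch '[[[0,0,0,0],[0,0,0,0],[0,0,0,0],[0,0,0,0]]]'
python3 - <<'E'
from h import *
T=(537.9,-177.5,-.149)
go((537.9,-177.5,125,np.degrees(T[2]+np.pi/2)))
t=get_image('top')[170:270,270:390];s=get_image('side')[100:240,230:350]
c=np.zeros((500,800,3),np.uint8);b=cv2.resize(t,None,fx=3.5,fy=3.5,interpolation=2);c[:350,:420]=b
b=cv2.resize(s,None,fx=3,fy=3,interpolation=2);c[:420,430:790]=b;cv2.imwrite('pics/c4.png',c)
E
```

```text
clock: 7.52
eef_pos: [508.5, 43.7, 206.7]
tool_rot: [-3.139, 0.001, 1.419]
force: [0.3, -0.5, -4.8]
width: 35.5
gripper_force: 62.3
clock: 8.18
eef_pos: [536.3, -175.9, 206.9]
tool_rot: [-3.141, 0.003, 1.414]
force: [0.1, -0.2, -4.4]
width: 35.4
gripper_force: 62.4
clock: 8.52
eef_pos: [537.3, -168.3, 207.3]
tool_rot: [-3.14, -0.001, 1.422]
force: [0.0, -0.8, -4.8]
width: 34.9
gripper_force: 62.4
[-0.92, 0.2, 8.23] 0.0
```

View pics/c4.png

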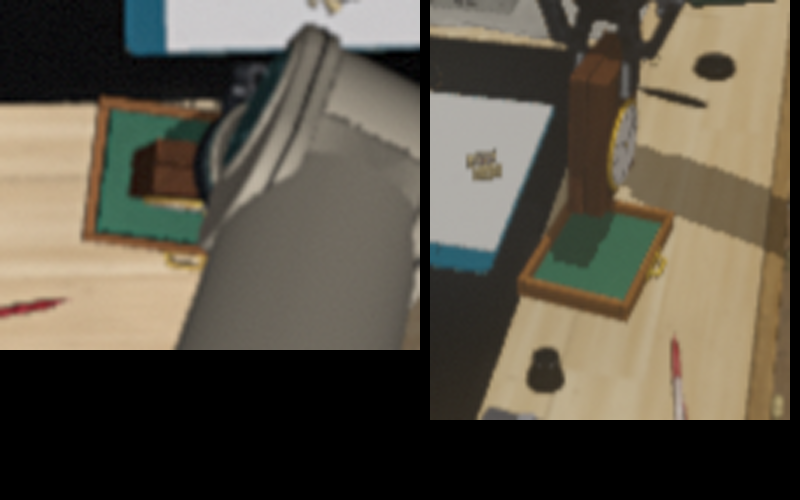

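The clock hangs upright over the tray with its dial towards the pull. I shift 9 mm and lower it gently.

```bash
python3 -m inch '[[[-0.3,0.1,1,0],[-0.6,0.2,2.5,0],[-0.9,0.2,4,0],[-0.9,0.2,5.5,0],[-0.9,0.2,6.5,0],[-0.9,0.2,7.2,0],[-0.9,0.2,7.8,0],[-0.9,0.2,8,0]]]'
python3 -m inch '[[[0,0,0.1,0],[0,0,0.3,0],[0,0,0.5,0],[0,0,0.6,0],[0,0,0.7,0],[0,0,0.7,0],[0,0,0.7,0]]]'
```

```text
clock: 9.28
eef_pos: [538.0, -179.4, 126.9]
tool_rot: [-3.141, -0.0, 1.42]
force: [-0.4, 0.0, -5.5]
width: 35.5
gripper_force: 62.2
clock: 9.87
eef_pos: [538.3, -179.7, 120.9]
tool_rot: [3.141, -0.0, 1.42]
force: [-0.2, -0.7, -5.7]
width: 35.3
gripper_force: 62.2
```

```bash
python3 -m inch '[[[0,0,0.1,0],[0,0,0.2,0],[0,0,0.3,0],[0,0,0.4,0],[0,0,0.4,0],[0,0,0.4,0]]]'; python3 -m inch '[[[0,0,0.05,0],[0,0,0.1,0],[0,0,0.1,0],[0,0,0.1,0]]]'
```

```text
clock: 10.37
eef_pos: [538.2, -179.6, 116.8]
tool_rot: [-3.142, -0.0, 1.42]
force: [-0.1, -0.4, -5.5]
width: 35.5
gripper_force: 62.5
clock: 10.7
eef_pos: [538.3, -179.4, 116.6]
tool_rot: [3.141, -0.001, 1.42]
force: [-2.1, 2.1, 6.0]
width: 35.1
gripper_force: 63.6
```

Contact is confirmed, with a 12 N change from hanging weight. I release and raise.

```bash
python3 -m inch '[[[0,0,0,0],[0,0,0,0],[0,0,0,0],[0,0,0,0],[0,0,0,0],[0,0,0,0]]]' 7
python3 -m inch '[[[0,0,-1,0],[0,0,-3,0],[0,0,-6,0],[0,0,-9,0],[0,0,-12,0],[0,0,-15,0],[0,0,-15,0],[0,0,-15,0]]]'
python3 -m inch '[[[4,0,0,0],[8,0,0,0],[12,0,0,0],[16,0,0,0],[20,0,0,0],[24,0,0,0],[24,0,0,0],[24,0,0,0]]]'
python3 - <<'E'
from h import *
T=(537.9,-177.5,-.149)
c=np.zeros((500,800,3),np.uint8);
for n,x0,sl,col in(('top',0,np.s_[170:270,270:390],(0,0,255)),('side',430,np.s_[100:240,230:350],(0,0,255))):
    a=get_image(n).copy()
    b=cv2.resize(a[sl],None,fx=3,fy=3,interpolation=2)
    uv=(proj(n,w(T,[(-18,-50,153),(18,-50,153),(18,50,153),(-18,50,153)]))-[sl[1].start,sl[0].start]+.5)*3-.5
    cv2.polylines(b,[np.int32(uv.round())],True,(0,255,0),1)
    c[:b.shape[0],x0:x0+b.shape[1]]=b
cv2.imwrite('pics/c5.png',c)
E
```

```text
clock: 11.2
eef_pos: [538.3, -179.7, 115.7]
tool_rot: [3.141, 0.0, 1.42]
force: [0.4, -0.4, -0.1]
width: 69.9
gripper_force: 0.0
clock: 11.87
eef_pos: [539.2, -180.1, 268.2]
tool_rot: [3.137, 0.0, 1.42]
force: [0.3, 0.4, -0.5]
width: 70.2
gripper_force: 0.0
clock: 12.53
eef_pos: [573.4, 61.3, 264.2]
tool_rot: [-3.138, -0.0, 1.426]
force: [-0.3, -1.6, 0.1]
width: 69.9
gripper_force: 0.0
```

View pics/c5.png

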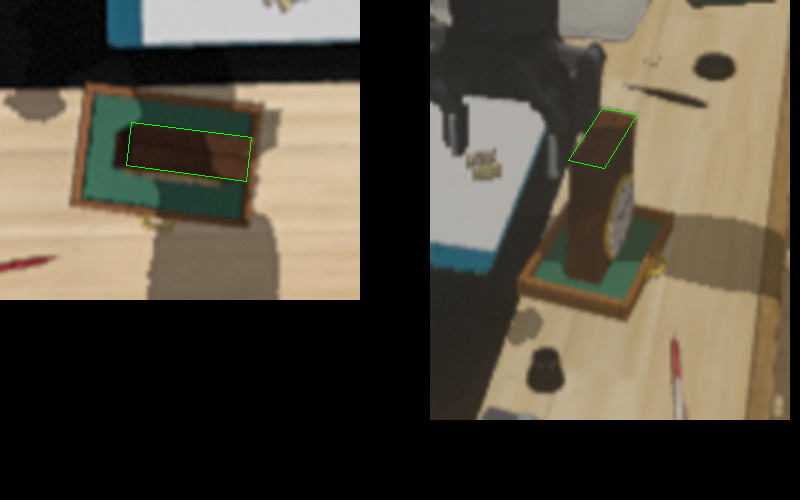

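The clock stands upright and square in the tray, matching the expected outline to a few mm in both views, and the gripper is clear.

```bash
python3 -m inch '[[[0,0,0,0],[0,0,0,0],[0,0,0,0]]]'; python3 -c "from cell import order;print(order.finish_job())"
```

```text
clock: 12.88
eef_pos: [574.2, 56.1, 265.8]
tool_rot: [-3.141, 0.0, 1.417]
force: [-0.2, -0.2, 0.7]
width: 69.9
gripper_force: 0.0
the job is handed in; nothing more can be done
None
```

The job is handed in at about 13 s: keeper swung clear, and the clock taken off its studs and set down upright and square mid-tray, dial towards the brass pull, within a few mm by the final pictures; no verdict was returned.

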